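Clear the jammed ink bottle from the paint-jar chute

TASK

A square red ink bottle has got into the sloping wooden feed chute and is holding back the blue paint jars. Lift it out and stand it upright in the yellow tray without dropping it, so that the jars roll down until the first one rests at the chute's end stop.

Things in the scene. Friction and masses are not known exactly. Their poses are not given: they have to be found in the camera images.
- jam_center (a point): Centre, half-way up, of the red ink bottle: square body 44 x 44 mm, 62 mm tall, then a round black cap, 28 mm across, 18 mm tall; 0.14-0.26 kg. z points to the cap; x points down the chute within 4 degrees. It stands on the chute's floor, leaning 8 degrees downhill. Its y sides face the rails, free to grip above them. A blue jar touches its uphill side. A green bottle elsewhere is not part of this.
- chute_rest (a point): Where the centre of the first jar comes to rest: 17 mm above the sloping floor, 17 mm before the end stop. x points level down the chute, z up. The fixed wooden chute is 340 mm long, falls 8 degrees, has a clear width of 66 mm between rails 8 mm thick that rise 12 mm above its floor, and a stop 24 mm high. The bottle starts about 85 mm uphill of here.
- lead_center (a point): Centre of the first blue jar with a white lid behind the bottle: cylinder 34 mm in diameter, 60 mm long, 0.06 kg, lying across the chute, axis = its y. It and three more jars behind it roll down by themselves once the bottle is out.
- tray_in (a point): Centre of the inner floor (6 mm above the counter) of the yellow tray, fixed, open on top: outside 150 mm along its x by 170 mm along its y, walls 6 mm thick, rims 20 mm above the counter. z is up. It lies flat, empty, beside the chute on either side.
Not all that is in view belongs to the job. What is shaped like the part that bears lead_center but pink is not meant.

How it is judged:
By the outcome, as a careful person would: the job done as asked, in the order asked, and still so for the second after the job is handed in, with the robot touching nothing.
It also fails if it takes over 35 s, if anything falls off the work surface, if the arm or the gripper's body presses on something with over 40 N, if the wrist force passes 120 N, or if a joint passes its speed limit or range.

ROBOT

A 6-joint arm with a two-finger parallel gripper is mounted at the origin on the work surface. World frame = base frame: x ahead of the robot, y to its left, z up, the work surface at z = 0. Lengths are in m, angles in rad, forces in N, time in s.
With the tool pointing down it reaches from about 0.225 to 0.875 m from the base axis. Payload 3.4 kg.
Tool frame: the origin (TCP) lies between the finger pads; the fingertips stand 8 mm ahead of it and the grasp point (between the pads) lies 11 mm behind it; z points along the fingers, y is the line along which they close (so a half turn about z gives the same grasp; the last joint's range is limited). The gripper opens to 85 mm and grips with 20 to 120 N. Pads are 22 mm wide; open, the fingers measure 114 mm over their backs; the gripper's body (76 mm by 85 mm) begins 54 mm behind the grasp point. The pads swing forward as they close: fully open they stand 13 mm farther back than shut.
Start: joints at [-0.121, 0.276, 1.505, -0, 1.361, -0.121], TCP at [0.575, -0, 0.213] pointing down, gripper open.
Joint ranges: [-2.89, 2.89], [-0.75, 2.08], [0.22, 2.7], [-1.18, 4.32], [0.11, 2.71], [-2.7, 2.7]. Speed limits (rad/s): [2.57, 2.57, 3.14, 3.14, 3.14, 3.14].

INTERFACE

Orientations are given as a unit quaternion [w, x, y, z].
In Python, from rig import manip gives the robot as it stands.
- The arm moves only by the tool move_arm, never from a script. Its argument "deltas" is a list that holds one entry, the list of rows, each a list of 5 numbers: the shift along the tool's x, y, z normalised to -1 to 1, where 1 is 80 cm, then the turn about the tool's z normalised to -1 to 1, where 1 is 120 degrees, then the closure, from -1 (fully open) to 1 (shut). In form: [[[tx, ty, tz, twist, grip], ...]]. A call has 1 to 12 rows; each row is the pose to reach, as a shift and turn from the pose commanded when the call began, along the tool's axes at that moment; what a row does not reach only later rows make up. A row lasts 1/10 s, in which the tool goes at most 50 mm and 8.59 degrees, less where a joint would pass 70% of its speed; a pose out of reach is approached as far as the arm can. A call with a number of a shift or a turn outside -1 to 1 is refused whole. A call with a gripper value outside its range is refused whole. The fingers move at their own pace and stop on an object; "squeeze" is the grip in N (left out, the last holds). Time passes only in rows, so rows that repeat a pose let the fingers close. It gives the time, the measured TCP pose, the force, the opening and the grip force at its end, in the units of the state.
- manip.get_state(): the state, without advancing time (a new reading comes with each control period).
- manip.get_image(name): name is "scene" or "side" or "wrist"; returns the picture (384x512x3 uint8, red, green, blue); there is no depth.
- manip.camera_params(name): a dict with "fx", "fy", "cx", "cy" (pixels), "dist" ([k1, k2, p1, p2, k3] as OpenCV has them; the pictures are not rectified), "R" (3x3) and "t" (3): a world point X has camera coordinates R X + t; the wrist camera has in their place "tool_from_camera" (4x4, takes a point from camera to tool coordinates, whose origin is the TCP and whose axes are the flange's). Camera axes: x right, y down, z forward; pixel columns grow to the right and rows downward; lengths in m; the calibration is good to about 2 mm. A picture is of the moment at which its call begins: read the wrist's pose just before it. camera_params takes no time and is no camera call.
- manip.sign_off(): hands the job in; it is judged then, once.
The state is a dict: "clock": time; "qpos": joint angles; "qd": joint speeds; "effort": joint torques, N m; "position": TCP position; "ee_rot": TCP orientation; "contact_force": force on the tool from outside, world axes, zero at the start; "moment": the same for the moment, N m; "width": finger opening in m; "gripper_force": force on a finger pad.
Only numpy, scipy, OpenCV 4.12 (cv2) and the standard library are available. Lean on these libraries where they do the work, as an engineer would, in place of code of your own. Each camera call takes 0.05 s, during which the arm holds its last target. There are 200 camera calls.

## Working session

There is one attempt and no reset: what is moved stays moved. The work goes in short steps, Python scripts to look and compute and a tool call to move; the robot and the scene stay as the last step left them, time stands still between calls to the robot, and variables do not carry over. Pictures are saved under pics/ and viewed, at most 10 in all, crops included, and the job is handed in when it is done.

Besides the shell and the picture viewer there is one more tool, called after "Request:" by a JSON object that holds its "name" and its "arguments", one argument or row to a line. move_arm: Moves the arm, as the interface text tells. Scaled input: -1 to 1 covers 80 cm each way for a shift and 120 degrees each way for a turn. Its arguments: {"type":"object","properties":{"deltas":{"type":"array","items":{"type":"array","items":{"type":"array","items":{"type":"number","minimum":-1,"maximum":1}}}},"squeeze":{"type":"number"}},"required":["deltas"]}

```bash
mkdir -p pics; ls
python3 - <<'E'
from rig import manip
import cv2,numpy as np
a=[manip.get_image(n) for n in("scene","side")]
for n,i in zip(("scene","side"),a):
    cv2.imwrite(f"pics/{n}0.png",i[:,:,::-1])
s=manip.get_state();print(s)
for n in("scene","side","wrist"):print(n,manip.camera_params(n))
E
```

```text
pics
{'clock': 0.1, 'qpos': array([-1.21038632e-01,  2.76560254e-01,  1.50600693e+00,  2.25974338e-05,
        1.36071846e+00, -1.21003285e-01]), 'qd': array([-9.79660017e-06, -1.41903986e-03, -4.05424690e-03, -1.16188577e-03,
       -1.09245580e-03, -3.85157703e-05]), 'effort': array([ 1.55745878e-03, -4.17697620e+01, -2.46405226e+01, -1.74112388e-04,
        5.80947395e-03,  2.85749664e-07]), 'position': array([5.74496136e-01, 4.22022154e-05, 2.12409837e-01]), 'ee_rot': array([-6.73256914e-04,  7.07120697e-01,  7.07092358e-01, -5.13223041e-04]), 'contact_force': array([-0.87266863, -0.4664938 ,  0.71683718]), 'moment': array([ 0.01677918,  0.02800722, -0.01969122]), 'gripper_force': 0.0, 'width': 0.08542031792785901}
scene {'fx': 346.8873312531124, 'fy': 346.8873312531124, 'cx': 253.84697401492718, 'cy': 193.24598860837494, 'dist': array([0.03499814, 0.        , 0.        , 0.        , 0.        ]), 'R': array([[-0.18579531,  0.98251802, -0.01176598],
       [ 0.82224758,  0.14890988, -0.54930388],
       [-0.5379489 , -0.11173263, -0.83553983]]), 't': array([ 0.063962  , -0.442463
[... 250 characters left out ...]
64 ],
       [-0.37529463,  0.53101374, -0.75972254],
       [ 0.42822627, -0.62758809, -0.65019647]]), 't': array([0.47827494, 0.27247593, 0.69130829])}
wrist {'fx': 339.8844622725426, 'fy': 339.8844622725426, 'cx': 250.2162828231351, 'cy': 187.09162737399788, 'dist': array([-0.0721759,  0.       ,  0.       ,  0.       ,  0.       ]), 'tool_from_camera': array([[ 1.51036291e-03, -9.44964165e-01, -3.27170363e-01,
         8.36368093e-02],
       [ 9.99998832e-01,  1.50351955e-03,  2.73829981e-04,
         7.42687162e-04],
       [ 2.33147518e-04, -3.27170395e-01,  9.44965332e-01,
        -1.60444247e-01],
       [ 0.00000000e+00,  0.00000000e+00,  0.00000000e+00,
         1.00000000e+00]])}
```

View pics/scene0.png

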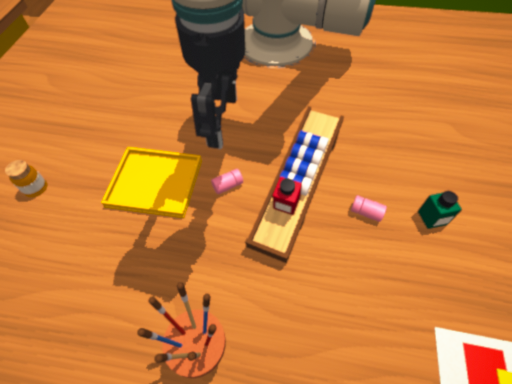

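View pics/side0.png

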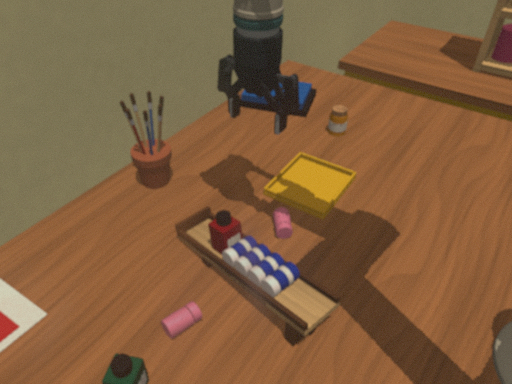

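The red bottle is at scene (287,195) and side (225,232), in the chute with the jars behind it toward the robot. The yellow tray is at scene (153,182). The pink jars at (228,181) and (368,208) and the green bottle at (439,209) are decoys. I'll confirm this in an enlarged crop and measure.

```bash
cat > h.py <<'E'
import cv2,numpy as np
from rig import manip
from scipy.spatial.transform import Rotation as Rn
def cam(n,st=None):
    p=manip.camera_params(n);K=np.array([[p["fx"],0,p["cx"]],[0,p["fy"],p["cy"]],[0,0,1]])
    if n=="wrist":
        T=np.eye(4);T[:3,:3]=Rn.from_quat(np.roll(st["ee_rot"],-1)).as_matrix();T[:3,3]=st["position"]
        M=np.linalg.inv(T@p["tool_from_camera"]);return K,p["dist"],M[:3,:3],M[:3,3]
    return K,p["dist"],p["R"],p["t"]
def ray(c,uv):
    K,d,R,t=c;q=cv2.undistortPoints(np.float64(uv).reshape(-1,1,2),K,d).reshape(-1,2)
    v=np.c_[q,np.ones(len(q))]@R;return -R.T@t,v/np.linalg.norm(v,axis=1)[:,None]
def plane(c,uv,z):
    o,v=ray(c,uv);return o+v*((z-o[2])/v[:,2])[:,None]
def tri(c1,u1,c2,u2):
    o1,v1=ray(c1,u1);o2,v2=ray(c2,u2);out=[]
    for a,b in zip(v1,v2):
        A=np.c_[a,-b];s=np.linalg.lstsq(A,o2-o1,rcond=None)[0]
        p,q=o1+a*s[0],o2+b*s[1];out.append(np.r_[(p+q)/2,np.linalg.norm(p-q)])
    return np.array(out)
def proj(c,X):
    K,d,R,t=c;return cv2.projectPoints(np.float64(X).reshape(-1,1,3),cv2.Rodrigues(R)[0],t,K,d)[0].reshape(-1,2)
def blob(m):
    n,l,s,c=cv2.connectedComponentsWithStats(m.astype(np.uint8));i=1+np.argmax(s[1:,4]);return l==i,s[i],c[i]
E
python3 - <<'E'
from h import *
S=cv2.imread("pics/scene0.png");D=cv2.imread("pics/side0.png")
a=cv2.resize(S[105:265,235:355],None,fx=3.3,fy=3.3,interpolation=2)
b=cv2.resize(D[195:340,170:345],(396,328),interpolation=2)
b=cv2.copyMakeBorder(b,0,a.shape[0]-b.shape[0],0,0,0)
cv2.imwrite("pics/crop0.png",np.hstack([a,b]))
c={n:cam(n) for n in("scene","side")}
for n,I,w in(("scene",S,(230,100,360,270)),("side",D,(170,190,345,340))):
    H=cv2.cvtColor(I,cv2.COLOR_BGR2HSV).astype(int);h,s,v=H[...,0],H[...,1],H[...,2]
    W=np.zeros(h.shape,bool);W[w[1]:w[3],w[0]:w[2]]=1
    red=((h<6)|(h>172))&(s>150)&W; m,st,ce=blob(red);print(n,"red",st,ce)
    x0,y0,ww,hh,_=st
    B=np.zeros_like(W);B[y0-22:y0+14,x0-3:x0+ww+3]=1
    m,st2,c2=blob((v<70)&B&~red);print("cap",st2,c2)
    y=(abs(h-27)<5)&(s>200)&(v>110);m,st3,c3=blob(y)
    r=cv2.approxPolyDP(cv2.convexHull(np.argwhere(m)[:,::-1].astype(np.int32)),6,True).reshape(-1,2)
    print("tray",st3,r.tolist());print(plane(c[n],r,.02).round(4).tolist())
E
```

```text
scene red [272 177  29  37 470] [286.65106383 194.9       ]
cap [281 179   9  12  56] [284.17857143 184.625     ]
tray [ 102  147   77   62 2712] [[178, 153], [152, 206], [102, 202], [128, 147]]
[[0.4694, -0.1477, 0.02], [0.611, -0.1572, 0.02], [0.6199, -0.2594, 0.02], [0.4727, -0.2635, 0.02]]
side red [209 217  32  32 370] [224.84864865 229.68648649]
cap [215 211  16  15 173] [222.97109827 217.97109827]Traceback (most recent call last):
  File "<stdin>", line 15, in <module>
  File "h.py", line 24, in blob
    n,l,s,c=cv2.connectedComponentsWithStats(m.astype(np.uint8));i=1+np.argmax(s[1:,4]);return l==i,s[i],c[i]
                                                                     ~~~~~~~~~^^^^^^^^^
    return _wrapfunc(a, 'argmax', axis=axis, out=out, **kwds)
    return bound(*args, **kwds)
ValueError: attempt to get argmax of an empty sequence
```

View pics/crop0.png

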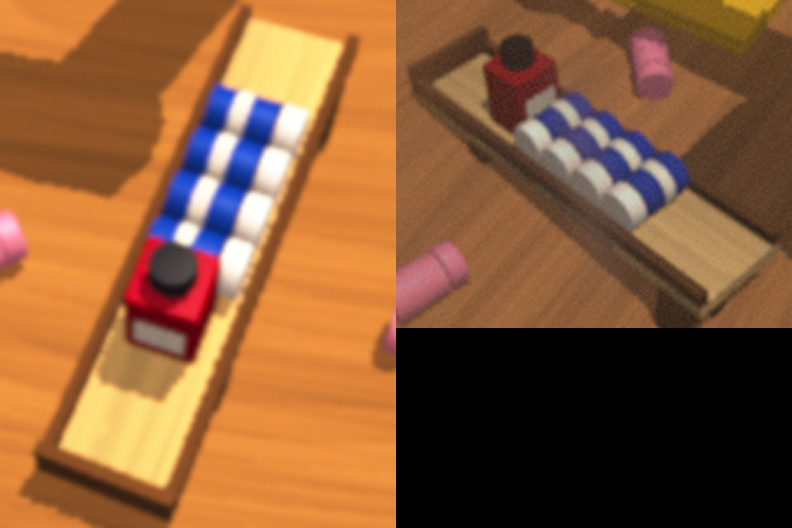

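The crop shows the red bottle, a square body with a black cap, in the chute with blue and white jars touching its uphill side. Cap centres are at about scene (287.5,186.5) and side (224,218). The chute's end stop is at its far end.

Run:
```python
from h import *
c={n:cam(n) for n in("scene","side")}
sc=lambda x,y:(235+x/3.3,105+y/3.3); sd=lambda x,y:(170+x/2.263,195+y/2.263)
A=[sc(173,270),sc(40,455),sc(170,495),sc(246,8),sc(355,38)]
B=[sd(122,52),sd(90,30),sd(15,72),sd(378,240),sd(308,297)]
P=tri(c["scene"],A,c["side"],B)
for n,p in zip(["cap","stop-L(-y)","stop-R","up-L","up-R"],P):print(n,p.round(4))
d=(P[3]+P[4]-P[1]-P[2])[:3]; print("yaw downhill",np.degrees(np.arctan2(-d[1],-d[0])),"len",np.linalg.norm(d)/2,"slope",np.degrees(np.arctan2(d[2],np.hypot(d[0],d[1]))))
print("tray scene",plane(c["scene"],[(131,149),(201,155),(186,216),(102,207)],.02).round(4).tolist())
print("tray side",plane(c["side"],[(265,185),(311,156),(357,177),(326,206)],.02).round(4).tolist())
```

```text
cap [0.5726 0.1052 0.1017 0.001 ]
stop-L(-y) [0.6607 0.0455 0.0341 0.0062]
stop-R [0.6755 0.1233 0.0375 0.0029]
up-L [0.3318 0.1258 0.0705 0.0034]
up-R [3.490e-01 1.973e-01 7.330e-02 3.000e-04]
yaw downhill -13.257711208345828 len 0.3385803146746682 slope 6.121391006113264
tray scene [[0.4771, -0.2547, 0.02], [0.4658, -0.0959, 0.02], [0.6211, -0.0834, 0.02], [0.631, -0.2544, 0.02]]
tray side [[0.6183, -0.1021, 0.02], [0.5889, -0.2606, 0.02], [0.4621, -0.2483, 0.02], [0.4732, -0.1177, 0.02]]
```

Request:
{"name": "move_arm", "arguments": {
  "deltas": [
    [[0.1325, -0.01, 0, -0.639, -1], [0.1325, -0.01, 0, -0.639, -1], [0.1325, -0.01, 0, -0.639, -1], [0.1325, -0.01, 0, -0.639, -1], [0.1325, -0.01, 0, -0.639, -1], [0.1325, -0.01, 0, -0.639, -1], [0.1325, -0.01, 0, -0.639, -1], [0.1325, -0.01, 0, -0.639, -1], [0.1325, -0.01, 0, -0.639, -1], [0.1325, -0.01, 0, -0.639, -1], [0.1325, -0.01, 0, -0.639, -1]]
  ],
  "squeeze": 40
}}

```text
clock: 1.2
position: [0.5668, 0.106, 0.2129]
ee_rot: [-0.0, 0.117, 0.993, -0.0]
contact_force: [0.7, 0.2, -0.3]
width: 0.0853
gripper_force: 0.0
```

Run:
```python
from h import *
s=manip.get_state();I=manip.get_image("wrist")[:,:,::-1].copy();cv2.imwrite("pics/w1.png",I)
np.savez("w1.npz",position=s["position"],ee_rot=s["ee_rot"])
print(s["clock"],s["position"],s["qpos"])
c=cam("wrist",s);print(proj(c,[[.567,.1065,.062],[.5726,.1052,.1017]]).round(1))
```

```text
1.2 [0.56682584 0.10597272 0.2128742 ] [ 6.42013174e-02  2.78950893e-01  1.50141766e+00 -3.09250635e-05
  1.36187702e+00 -1.27126272e+00]
[[251.3 163.1]
 [251.5 181.9]]
```

View pics/w1.png

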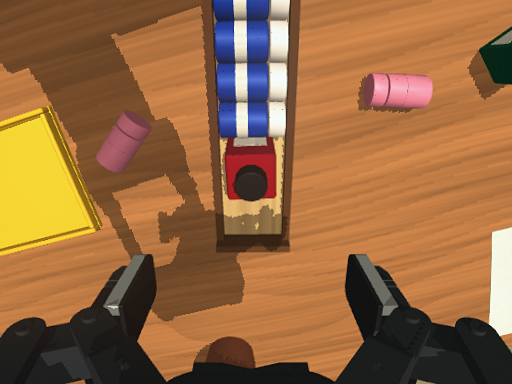

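The wrist view shows the bottle's cap at (251,182), where I predicted it, with its body edges parallel to the chute rails and midway between the fingers. Next I check the heights against the known widths.

Run:
```python
from h import *
s=np.load("w1.npz");c=cam("wrist",s);I=cv2.imread("pics/w1.png")
H=cv2.cvtColor(I,cv2.COLOR_BGR2HSV).astype(int);h,sa,v=H[...,0],H[...,1],H[...,2]
m=((h<6)|(h>174))&(sa>150)&(np.indices(h.shape)[1]>215)&(np.indices(h.shape)[1]<290)&(np.indices(h.shape)[0]<210)&(np.indices(h.shape)[0]>125)
for r in range(140,202,6):
    x=np.where(m[r])[0]
    if len(x):print(r,x.min(),x.max(),end=" | ")
def zw(uva,uvb,w):
    from scipy.optimize import brentq
    f=lambda z:np.linalg.norm(np.diff(plane(c,[uva,uvb],z),axis=0))-w
    z=brentq(f,-.1,.2);return plane(c,[uva,uvb],z).mean(0)
x=np.where(m[194])[0];print("\nbody top downhill edge",zw((x.min()-.5,197),(x.max()+.5,197),.044))
y=np.where(m[:,235])[0];print("rows",y.min(),y.max())
print("stop outer top",zw((216.5,238),(289.5,237),.082))
print("stop plane",plane(c,[(216.5,238),(289.5,237)],.036))
cv2.imwrite("pics/c1.png",cv2.resize(I[120:260,190:310],None,fx=4,fy=4,interpolation=2))
```

```text
140 228 272 | 146 227 273 | 152 226 274 | 158 225 275 | 164 225 275 | 170 226 275 | 176 226 275 | 182 227 275 | 188 227 275 | 194 228 275 | 
body top downhill edge [0.59305052 0.10040606 0.08202102]
rows 147 198
stop outer top [0.65927439 0.08664226 0.03197567]
stop plane [[0.64842543 0.0475413  0.036     ]
 [0.66602321 0.12664078 0.036     ]]
```

View pics/c1.png

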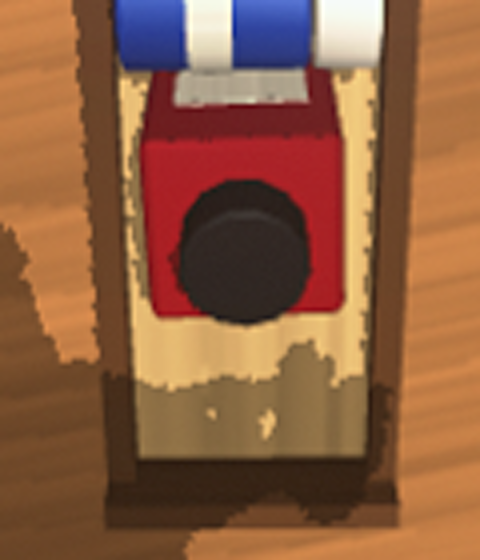

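Request:
{"name": "move_arm", "arguments": {
  "deltas": [
    [[-0.0025, 0, 0.05, 0, -1], [-0.0025, 0, 0.1, 0, -1], [-0.0025, 0, 0.15, 0, -1], [-0.0025, 0, 0.175, 0, -1], [-0.0025, 0, 0.191, 0, -1], [-0.0025, 0, 0.191, 0, -1], [-0.0025, 0, 0.191, 0, 1], [-0.0025, 0, 0.191, 0, 1], [-0.0025, 0, 0.191, 0, 1], [-0.0025, 0, 0.191, 0, 1], [-0.0025, 0, 0.191, 0, 1], [-0.0025, 0, 0.191, 0, 1]]
  ],
  "squeeze": 40
}}

```text
clock: 2.45
position: [0.5705, 0.1055, 0.0622]
ee_rot: [0.002, 0.116, 0.993, 0.0]
contact_force: [-0.1, -0.6, 5.7]
width: 0.0434
gripper_force: 41.2
```

Request:
{"name": "move_arm", "arguments": {
  "deltas": [
    [[-0.002, 0, -0.015, 0, 1], [-0.007, 0, -0.05, 0, 1], [-0.015, 0, -0.11, 0, 1], [-0.02, 0, -0.17, 0, 1], [-0.02, 0, -0.19, 0, 1], [-0.02, 0, -0.19, 0, 1], [-0.02, 0, -0.19, 0, 1]]
  ]
}}

```text
clock: 3.15
position: [0.5836, 0.1019, 0.2118]
ee_rot: [-0.001, 0.116, 0.993, -0.0]
contact_force: [-0.3, -0.0, -2.6]
width: 0.0428
gripper_force: 41.1
```

Run:
```python
from h import *
s=manip.get_state();I=[manip.get_image(n)[:,:,::-1] for n in("scene","side","wrist")]
print(s["clock"],s["position"],s["ee_rot"],s["contact_force"],s["width"],s["gripper_force"],s["qpos"])
cv2.imwrite("pics/m2.png",np.hstack([cv2.resize(I[0][90:270,90:360],(400,267)),cv2.resize(I[1][60:340,150:400],(360,403))[:267*1] if 0 else cv2.resize(I[1][120:340,150:400],(303,267))]))
for n,i in zip("abc",I):cv2.imwrite(f"pics/m2{n}.png",i)
```

```text
3.15 [0.58359966 0.10186558 0.21182067] [-7.56238541e-04  1.15964584e-01  9.93253058e-01 -8.00367179e-05] [-0.26114157 -0.04736097 -2.63961965] 0.04279891682464386 41.080700755119324 [ 5.53251757e-02  3.03768023e-01  1.46801181e+00  1.02505235e-04
  1.37133042e+00 -1.28303931e+00]
```

View pics/m2.png

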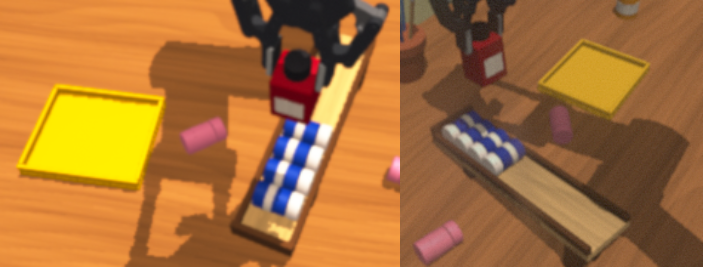

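The bottle is held, and the jars are rolling down the chute to the end stop. The tray is clear, centred near (0.545,-0.175), where the scene and side views agree to about 15 mm. I move over it now.

Request:
{"name": "move_arm", "arguments": {
  "deltas": [
    [[-0.002, -0.02, 0, 0, 1], [-0.006, -0.065, 0, 0, 1], [-0.011, -0.12, 0, 0, 1], [-0.017, -0.175, 0, 0, 1], [-0.022, -0.23, 0, 0, 1], [-0.027, -0.285, 0, 0, 1], [-0.031, -0.33, 0, 0, 1], [-0.033, -0.348, 0, 0, 1], [-0.033, -0.348, 0, 0, 1], [-0.033, -0.348, 0.05, 0, 1], [-0.033, -0.348, 0.1, 0, 1], [-0.033, -0.348, 0.1, 0, 1]]
  ]
}}

```text
clock: 4.5
position: [0.5414, -0.1717, 0.1269]
ee_rot: [-0.006, 0.115, 0.993, 0.003]
contact_force: [-1.5, -0.5, -2.0]
width: 0.0427
gripper_force: 41.6
```

Run:
```python
from h import *
s=manip.get_state();I=[manip.get_image(n)[:,:,::-1] for n in("side","wrist")]
print(s["clock"],s["position"],s["contact_force"],s["width"],s["gripper_force"])
cv2.imwrite("pics/m3.png",np.hstack([cv2.resize(I[0][90:290,150:400],(460,368)),cv2.resize(I[1],(340,255),interpolation=3) if 0 else cv2.copyMakeBorder(cv2.resize(I[1],(340,255),interpolation=3),0,113,0,0,0)]))
```

```text
4.5 [ 0.5414079  -0.17165999  0.12694649] [-1.49022493 -0.46330299 -1.96316997] 0.042672924573296245 41.57434165477753
```

View pics/m3.png

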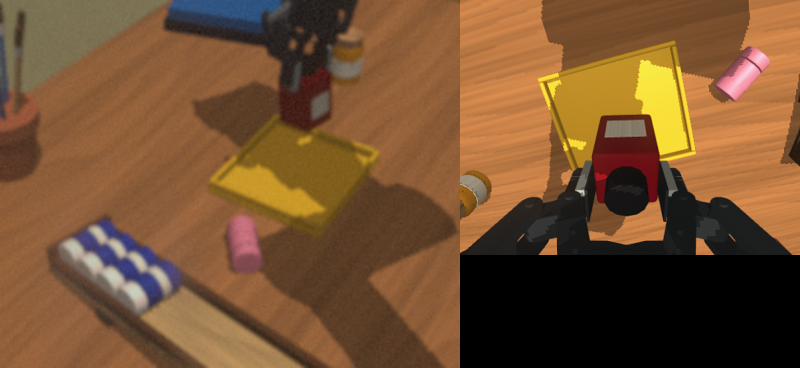

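The jars sit at the end stop. The bottle is held over the tray, tilted about 8°. In the wrist view the tray rim corners are at about (120,120), (324,63) and (354,230), so I check the centre from those.

Run:
```python
from h import *
s=manip.get_state();P=plane(cam("wrist",s),[(120.5,120),(324,63),(354,230)],.02)
print(P.round(4),(P[0]+P[2])/2,s["position"],np.linalg.norm(np.diff(P,axis=0),axis=1))
```

```text
[[ 0.4768 -0.2654  0.02  ]
 [ 0.4715 -0.0991  0.02  ]
 [ 0.6171 -0.0955  0.02  ]] [ 0.54695102 -0.18044588  0.02      ] [ 0.54598486 -0.17392686  0.13231985] [0.16642863 0.14560574]
```

Request:
{"name": "move_arm", "arguments": {
  "deltas": [
    [[0, 0, 0.03, 0, 1], [0, 0, 0.06, 0, 1], [0, 0, 0.08, 0, 1], [0, 0, 0.092, 0, 1], [0, 0, 0.098, 0, 1], [0, 0, 0.1, 0, 1], [0, 0, 0.1, 0, 1], [0, 0, 0.1, 0, 1]]
  ]
}}

```text
clock: 5.4
position: [0.5468, -0.1754, 0.0534]
ee_rot: [0.001, 0.116, 0.993, -0.0]
contact_force: [-0.7, 0.5, -1.8]
width: 0.0428
gripper_force: 41.6
```

Request:
{"name": "move_arm", "arguments": {
  "deltas": [
    [[0, 0, 0.002, 0, 1], [0, 0, 0.004, 0, 1], [0, 0, 0.006, 0, 1], [0, 0, 0.006, 0, 1]]
  ],
  "squeeze": 25
}}

```text
clock: 5.8
position: [0.5458, -0.1751, 0.0473]
ee_rot: [-0.0, 0.116, 0.993, 0.0]
contact_force: [0.2, 0.4, -1.5]
width: 0.0428
gripper_force: 41.6
```

Request:
{"name": "move_arm", "arguments": {
  "deltas": [
    [[0, 0, 0.002, 0, 1], [0, 0, 0.004, 0, 1], [0, 0, 0.004, 0, 1]]
  ]
}}

```text
clock: 6.1
position: [0.5459, -0.1751, 0.0441]
ee_rot: [-0.0, 0.116, 0.993, 0.0]
contact_force: [1.1, 0.2, -1.3]
width: 0.0432
gripper_force: 41.6
```

Request:
{"name": "move_arm", "arguments": {
  "deltas": [
    [[0, 0, 0.002, 0, 1], [0, 0, 0.003, 0, 1], [0, 0, 0.003, 0, 1]]
  ]
}}

```text
clock: 6.4
position: [0.546, -0.1751, 0.0419]
ee_rot: [-0.0, 0.116, 0.993, 0.0]
contact_force: [-0.8, 0.6, -1.6]
width: 0.0427
gripper_force: 41.6
```

Request:
{"name": "move_arm", "arguments": {
  "deltas": [
    [[0, 0, 0.002, 0, 1], [0, 0, 0.003, 0, 1], [0, 0, 0.003, 0, 1]]
  ]
}}

```text
clock: 6.7
position: [0.5463, -0.1752, 0.0399]
ee_rot: [0.0, 0.116, 0.993, -0.0]
contact_force: [-1.1, 0.3, 2.1]
width: 0.0433
gripper_force: 41.8
```

Run:
```python
from h import *
s=manip.get_state();I=manip.get_image("side")[:,:,::-1]
print(s["position"],s["contact_force"],s["gripper_force"])
cv2.imwrite("pics/m4.png",cv2.resize(I[90:220,250:380],(600,600),interpolation=2))
```

```text
[ 0.54625495 -0.17521622  0.03994905] [-1.06211757  0.26648205  2.12735331] 41.84536278247833
```

View pics/m4.png

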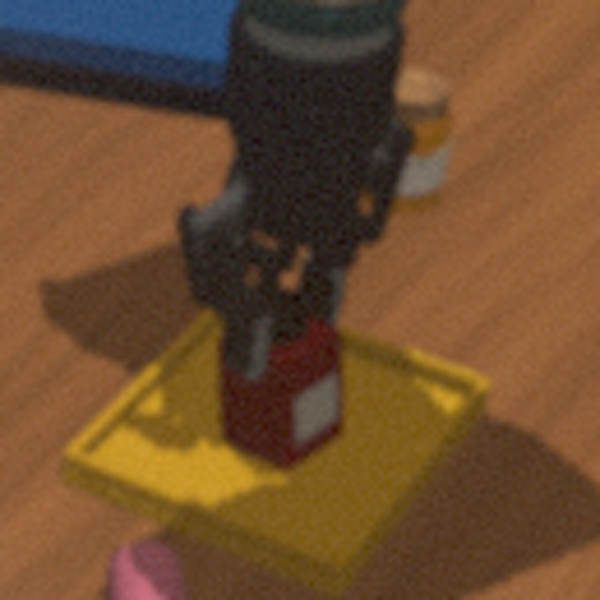

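The bottle's lower edge now touches the tray floor, about 4 N of load change. I press down gently so it pivots upright in the pads.

Request:
{"name": "move_arm", "arguments": {
  "deltas": [
    [[0, 0, 0.0015, 0, 1], [0, 0, 0.003, 0, 1], [0, 0, 0.003, 0, 1]]
  ],
  "squeeze": 20
}}

```text
clock: 7.05
position: [0.5464, -0.1753, 0.0398]
ee_rot: [0.001, 0.116, 0.993, -0.0]
contact_force: [-3.7, 2.5, 14.2]
width: 0.043
gripper_force: 43.3
```

Request:
{"name": "move_arm", "arguments": {
  "deltas": [
    [[0, 0, -0.0012, 0, 0.3], [0, 0, -0.0012, 0, 0.15], [0, 0, -0.0012, 0, 0.05], [0, 0, -0.0012, 0, 0.0], [0, 0, -0.0012, 0, -0.03], [0, 0, -0.0012, 0, -0.05]]
  ],
  "squeeze": 20
}}

```text
clock: 7.65
position: [0.5465, -0.1753, 0.0388]
ee_rot: [0.001, 0.116, 0.993, -0.0]
contact_force: [-0.0, 0.2, 0.6]
width: 0.0449
gripper_force: 0.0
```

Request:
{"name": "move_arm", "arguments": {
  "deltas": [
    [[0, 0, 0, 0, -0.2], [0, 0, 0, 0, -0.4], [0, 0, 0, 0, -0.7], [0, 0, 0, 0, -1], [0, 0, 0, 0, -1], [0, 0, 0, 0, -1], [0, 0, -0.02, 0, -1], [0, 0, -0.06, 0, -1], [0, 0, -0.12, 0, -1], [0, 0, -0.18, 0, -1], [0, 0, -0.23, 0, -1], [0, 0, -0.23, 0, -1]]
  ]
}}

```text
clock: 8.85
position: [0.5496, -0.1767, 0.229]
ee_rot: [0.006, 0.116, 0.993, -0.002]
contact_force: [0.5, -0.7, -0.1]
width: 0.0855
gripper_force: 0.0
```

Run:
```python
from h import *
s=manip.get_state();I=[manip.get_image(n)[:,:,::-1] for n in("side","scene")]
print(s["clock"],s["position"],s["contact_force"],s["width"])
cv2.imwrite("pics/m5.png",np.hstack([cv2.resize(I[0][120:300,160:380],(440,360),interpolation=2),cv2.resize(I[1][100:280,90:270+90],(360,240))if 0 else cv2.resize(I[1][90:270,90:330],(360,360),interpolation=2)]))
```

```text
8.85 [ 0.54960629 -0.1767136   0.22902277] [ 0.50869865 -0.6908409  -0.09652087] 0.08545565123649371
```

View pics/m5.png

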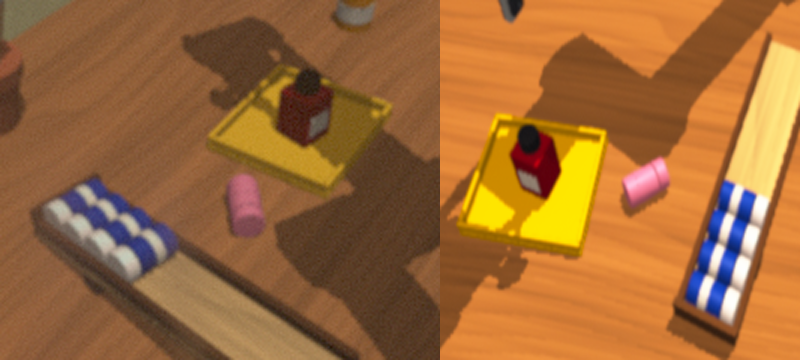

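The side view shows the bottle upright in the tray and all four jars down at the stop. I check the bottle's axis against a projected vertical in both views, then hand in if it agrees.

Run:
```python
from h import *
im={n:manip.get_image(n)[:,:,::-1] for n in("scene","side")};c={n:cam(n) for n in im};u={}
for n,w in(("scene",(110,140,180,200)),("side",(285,145,345,200))):
    H=cv2.cvtColor(im[n].copy(),cv2.COLOR_BGR2HSV).astype(int);h,s,v=H[...,0],H[...,1],H[...,2]
    W=np.zeros(h.shape,bool);W[w[1]:w[3],w[0]:w[2]]=1
    m,st,ce=blob(((h<6)|(h>172))&(s>150)&W);x,y,ww,hh,_=st
    B=np.zeros_like(W);B[y-22:y+8,x-3:x+ww+3]=1
    k,st2,c2=blob((v<60)&B&~m);u[n]=(ce,c2);print(n,ce,st[2:],c2,st2[2:])
print(tri(c["scene"],[u["scene"][0],u["scene"][1]],c["side"],[u["side"][0],u["side"][1]]).round(4))
for n in im:print(n,proj(c[n],[[.546,-.175,.037],[.546,-.175,.077]]).round(1))
```

```text
scene [155.36821705 171.00387597] [ 32  33 516] [148.8976378  158.20472441] [ 14  11 127]
side [304.05555556 168.27777778] [ 8 14 36] [309.88235294 161.26470588] [ 4 12 34]
[[ 0.5538 -0.1595  0.0602  0.0013]
 [ 0.5434 -0.1683  0.0816  0.0085]]
scene [[152.5 174. ]
 [147.3 161.9]]
side [[309.9 174.2]
 [311.5 159.7]]
```

The bottle axis runs (-6.5,-12.8) px in the scene view, against (-5.2,-12.1) for a true vertical. In the side view the colour mask missed the darker body, so I read the picture instead: about (1.5,-15.5) against (1.6,-14.5). The bottle is upright, so I hand in.

```bash
python3 -c "
from rig import manip
print(manip.sign_off())"
```

```text
the job is handed in; nothing more can be done
None
```

The red ink bottle stands upright in the yellow tray, the four jars have rolled down with the first at the chute's end stop, and the job was handed in at about 9 s of the 35 s allowed (no verdict was shown).

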